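# Reverse the row of reagent bottles into the second rack

### The arm

A 6-joint arm with a two-finger parallel gripper is mounted at the origin on a cart in front of the work surface, level with it; the furniture and walls round the work are solid. World frame = base frame: x ahead of the robot, y to its left, z up, the work surface at z = 0. Lengths are in mm, angles in rad, forces in N, time in s.
With the tool pointing down it reaches from about 350 to 1000 mm from the base axis. Payload 7.1 kg.
Tool frame: the origin (TCP) lies at the very end of the fingers, on their centre line; the grasp point (between the pads) lies 19 mm behind it; y points along the fingers, x is the direction in which the jaws open and shut, and the axes are right-handed (so a half turn about y gives the same grasp; the last joint's range is limited). The gripper opens to 85 mm and grips with 20 to 120 N. Pads are 22 mm wide; open, the fingers measure 114 mm over their backs; the gripper's body (76 mm by 85 mm) begins 54 mm behind the grasp point. The pads swing forward as they close: fully open they stand 13 mm farther back than shut.
Start: joints at [1.271, 0.423, 1.63, -0, 1.089, -0.019], TCP at [173.171, 600.513, 197.819] pointing down, gripper open.
Joint ranges: [-3, 3], [-0.9, 2.11], [0.09, 2.58], [-1.31, 4.45], [0.11, 2.69], [-2.54, 2.54]. Speed limits (rad/s): [2.39, 2.39, 3.01, 3.14, 3.14, 3.14].

### API

Orientations are given as [roll, pitch, yaw] about the fixed x, y, z axes, in that order (R = Rz(yaw) Ry(pitch) Rx(roll)).
In Python, from rig import * gives the robot as it stands. The module is installed in compiled form; this text tells all that it offers.
- The arm moves only by the tool carry_out, never from a script. Its argument "deltas" is a list of rows, each a list of 7 numbers: the shift along the tool's x, y, z normalised to -1 to 1, where 1 is 250 mm, then the turn, a rotation vector about the tool's x, y, z normalised to -1 to 1, where 1 is 180 degrees, then the closure, from 0 (fully open) to 1 (shut). A call has 1 to 8 rows; each row shifts and turns the pose as measured when the row begins, along the tool's axes as they then stand; what a row does not reach is not made up. A row lasts 1/8 s, in which the tool goes at most 62.5 mm and 10.7 degrees, less where a joint would pass 70% of its speed; a pose out of reach is approached as far as the arm can. A call with a number of a shift or a turn outside -1 to 1 is refused whole. A call with a gripper value outside its range is refused whole. The fingers move at their own pace and stop on an object; the grip force is fixed at half the most. Time passes only in rows, so rows that do not move let the fingers close. It gives the time, the measured TCP pose, the force and the opening at its end, in the units of the state.
- get_state(): the state, without advancing time (a new reading comes with each control period).
- camera(name): name is "side" or "top"; returns the picture (480x640x3 uint8, red, green, blue); there is no depth.
- camera_params(name): a dict with "camera_matrix" (3x3 intrinsics, pixels), "R" (3x3) and "t" (3): a world point X has camera coordinates R X + t. Camera axes: x right, y down, z forward; pixel columns grow to the right and rows downward; lengths in mm; the calibration is good to about 2 mm. A picture is of the moment at which its call begins. camera_params takes no time and is no camera call.
- hand_in(): hands the job in, once; it reports no verdict.
The state is a dict: "time": time; "qpos": joint angles; "qvel": joint speeds; "joint_torque": joint torques, N m; "tool_pos": TCP position; "orientation": TCP orientation; "force": force on the tool from outside, world axes, zero at the start; "torque": the same for the moment, N m; "grip_width": opening from 0.0 (shut) to 1.0 (fully open).
Only numpy, scipy, OpenCV 4.12 (cv2) and the standard library are available. Lean on these libraries where they do the work, as an engineer would, in place of code of your own. Each camera call takes 0.05 s, during which the arm holds its last target.

### The job

Move the four reagent bottles from the white rack into the dark rack in reverse order: the bottle nearest the yellow end of the white rack goes into the pocket farthest from the yellow end of the dark rack, and so on down the row. Each bottle must end standing upright in its own pocket, and none may be tipped over on the way.

Things in the scene. Friction and masses are not known exactly. Their poses are not given: they have to be found in the camera images.
- white_rack: white rack, where the bottles start: four open pockets, each 65 mm long (along y) by 60 mm wide (along x), in a row along its y axis; pocket centres lie on x = 0 at y = +105, +35, -35 and -105 mm. Outline 70 x 285 mm, pocket floor 4 mm above the bench, all walls 5 mm thick and 16 mm high; beyond the +y end stands a yellow grip block 60 x 16 x 24 mm (centre at y = +150.5 mm). Fixed to the bench. Origin: centre of the underside, z up.
- dark_rack: dark grey steel rack, empty at the start, the destination: in shape, size, pockets, yellow block (at +y) and origin the same as the white rack. Fixed. Behind the middle of the bench (x > 0.58 m, y from -0.30 to 0.12 m) stands a wide glass vessel, higher than a carried bottle: cross on the robot's side of it.
- red_bottle: white bottle with a red cap; round, 36 mm diameter up to 64 mm height, narrower cap above, 78 mm tall in all. Loose, at the start it stands upright on the tile of its colour in the white rack. Grasp the body from above, above the rack's walls. Origin: centre of its underside, z up through the cap.
- blue_bottle: white bottle with a blue cap; round, 36 mm diameter up to 64 mm height, narrower cap above, 78 mm tall in all. Loose, at the start it stands upright on the tile of its colour in the white rack. Grasp the body from above, above the rack's walls. Origin: centre of its underside, z up through the cap.
- green_bottle: white bottle with a green cap; round, 36 mm diameter up to 58 mm height, narrower cap above, 78 mm tall in all. Loose, at the start it stands upright on the tile of its colour in the white rack. Grasp the body from above, above the rack's walls. Origin: centre of its underside, z up through the cap.
- tan_bottle: small tan bottle with a white cap; round, 30 mm diameter up to 47 mm height, narrower cap above, 57 mm tall in all. Loose, at the start it stands upright on the tile of its colour in the white rack. Grasp the body from above, above the rack's walls. Origin: centre of its underside, z up through the cap.
- red_tile: red tile 56 x 60 x 2 mm lying in a pocket of the white rack, under the red-capped bottle at the start; it stays there (fixed) and so shows which pocket that bottle came from. Origin: centre of its underside, on the pocket floor.
- blue_tile: blue tile 56 x 60 x 2 mm lying in a pocket of the white rack, under the blue-capped bottle at the start; it stays there (fixed) and so shows which pocket that bottle came from. Origin: centre of its underside, on the pocket floor.
- green_tile: green tile 56 x 60 x 2 mm lying in a pocket of the white rack, under the green-capped bottle at the start; it stays there (fixed) and so shows which pocket that bottle came from. Origin: centre of its underside, on the pocket floor.
- tan_tile: light wood-coloured tile 56 x 60 x 2 mm lying in a pocket of the white rack, under the small tan bottle at the start; it stays there (fixed) and so shows which pocket that bottle came from. Origin: centre of its underside, on the pocket floor.
Mind the look-alikes: they are no part of the job. What is shaped like the red_bottle but pink is not meant.

How it is judged (in metres and radians):
At the end, for the whole second after the job is handed in: each bottle at rest, upright (0.08 rad) on the floor of the dark rack's mirrored pocket (white rack y = +105 to dark rack y = -105 mm, +35 to -35, -35 to +35, -105 to +105), within 20 mm of its centre along each rack axis, 4 mm in height (((y of red_tile in the frame of white_rack between 0.095 and 0.115 m and y of red_bottle in the frame of dark_rack between -0.125 and -0.085 m) or (y of red_tile in the frame of white_rack between 0.025 and 0.045 m and y of red_bottle in the frame of dark_rack between -0.055 and -0.015 m) or (y of red_tile in the frame of white_rack between -0.045 and -0.025 m and y of red_bottle in the frame of dark_rack between 0.015 and 0.055 m) or (y of red_tile in the frame of white_rack between -0.115 and -0.095 m and y of red_bottle in the frame of dark_rack between 0.085 and 0.125 m)) and x of red_bottle in the frame of dark_rack between -0.02 and 0.02 m and z of red_bottle in the frame of dark_rack between 0 and 0.008 m and angle between each of red_bottle, blue_bottle, green_bottle, tan_bottle's own z axis and vertical below 0.08 rad and linear speed of each of red_bottle, blue_bottle, green_bottle, tan_bottle below 0.02 m/s and ((y of blue_tile in the frame of white_rack between 0.095 and 0.115 m and y of blue_bottle in the frame of dark_rack between -0.125 and -0.085 m) or (y of blue_tile in the frame of white_rack between 0.025 and 0.045 m and y of blue_bottle in the frame of dark_rack between -0.055 and -0.015 m) or (y of blue_tile in the frame of white_rack between -0.045 and -0.025 m and y of blue_bottle in the frame of dark_rack between 0.015 and 0.055 m) or (y of blue_tile in the frame of white_rack between -0.115 and -0.095 m and y of blue_bottle in the frame of dark_rack between 0.085 and 0.125 m)) and x of blue_bottle in the frame of dark_rack between -0.02 and 0.02 m and z of blue_bottle in the frame of dark_rack between 0 and 0.008 m and ((y of green_tile in the frame of white_rack between 0.095 and 0.115 m and y of green_bottle in the frame of dark_rack between -0.125 and -0.085 m) or (y of green_tile in the frame of white_rack between 0.025 and 0.045 m and y of green_bottle in the frame of dark_rack between -0.055 and -0.015 m) or (y of green_tile in the frame of white_rack between -0.045 and -0.025 m and y of green_bottle in the frame of dark_rack between 0.015 and 0.055 m) or (y of green_tile in the frame of white_rack between -0.115 and -0.095 m and y of green_bottle in the frame of dark_rack between 0.085 and 0.125 m)) and x of green_bottle in the frame of dark_rack between -0.02 and 0.02 m and z of green_bottle in the frame of dark_rack between 0 and 0.008 m and ((y of tan_tile in the frame of white_rack between 0.095 and 0.115 m and y of tan_bottle in the frame of dark_rack between -0.125 and -0.085 m) or (y of tan_tile in the frame of white_rack between 0.025 and 0.045 m and y of tan_bottle in the frame of dark_rack between -0.055 and -0.015 m) or (y of tan_tile in the frame of white_rack between -0.045 and -0.025 m and y of tan_bottle in the frame of dark_rack between 0.015 and 0.055 m) or (y of tan_tile in the frame of white_rack between -0.115 and -0.095 m and y of tan_bottle in the frame of dark_rack between 0.085 and 0.125 m)) and x of tan_bottle in the frame of dark_rack between -0.02 and 0.02 m and z of tan_bottle in the frame of dark_rack between 0 and 0.008 m); the robot touches nothing.
It fails at once if the red bottle is tipped over (more than 0.7 rad from upright) (angle between red_bottle's own z axis and vertical above 0.7 rad).
It fails at once if the blue bottle is tipped over (more than 0.7 rad from upright) (angle between blue_bottle's own z axis and vertical above 0.7 rad).
It fails at once if the green bottle is tipped over (more than 0.7 rad from upright) (angle between green_bottle's own z axis and vertical above 0.7 rad).
It fails at once if the tan bottle is tipped over (more than 0.7 rad from upright) (angle between tan_bottle's own z axis and vertical above 0.7 rad).
It also fails if it takes over 128 s, if anything falls off the work surface, if the arm or the gripper's body presses on something with over 40 N, if the wrist force passes 120 N, or if a joint passes its speed limit or range.

## Working session

There is one attempt and no reset: what is moved stays moved. The work goes in short steps, Python scripts to look and compute and a tool call to move; the robot and the scene stay as the last step left them, time stands still between calls to the robot, and variables do not carry over. Pictures are saved under pics/ and viewed, and the job is handed in when it is done.

Besides the shell and the picture viewer there is one more tool, called after "Emit:" as a command line: name --pt "numbers of a row" for each row, then --argument value for the rest. carry_out: Moves the arm, as the interface text tells. Scaled input: -1 to 1 covers 250 mm each way for a shift and 180 degrees each way for a turn. Its arguments: {"type":"object","properties":{"deltas":{"type":"array"}},"required":["deltas"]}

```bash
mkdir -p pics
python3 - <<'E'
from rig import *
import cv2
for n in("top","side"):
    cv2.imwrite(f"pics/{n}0.png",camera(n)[:,:,::-1])
    p=camera_params(n);print(n,p)
print(get_state())
E
```

```text
top {'camera_matrix': array([[509.27011   ,   0.        , 308.66898063],
       [  0.        , 509.27011   , 235.47518111],
       [  0.        ,   0.        ,   1.        ]]), 'R': array([[ 0.01004234, -0.99991247, -0.00861361],
       [-0.99599524, -0.00923694, -0.08892785],
       [ 0.0888405 ,  0.00947216, -0.99600083]]), 't': array([  -6.33574938,  504.4139558 , 1140.06494035])}
side {'camera_matrix': array([[532.4644378 ,   0.        , 314.27358594],
       [  0.        , 532.4644378 , 232.25075549],
       [  0.        ,   0.        ,   1.        ]]), 'R': array([[ 0.9554131 , -0.29465138, -0.01914067],
       [-0.19240806, -0.57209411, -0.79730011],
       [ 0.22397532,  0.7654338 , -0.60327951]]), 't': array([-489.08895361,  138.06783504, 1259.84746587])}
{'time': 0.1, 'qpos': array([ 1.27101295e+00,  4.23802642e-01,  1.63059559e+00, -1.26262099e-05,
        1.08858642e+00, -1.89791359e-02]), 'qvel': array([ 3.42861019e-04, -1.98446409e-03, -2.50866445e-03,  2.90869323e-04,
        4.85294002e-04, -3.23484428e-06]), 'joint_torque': array([ 1.11997929e-04, -5.58426440e+01, -2.82446265e+01,  5.28024225e-05,
        2.94595695e-03,  2.32516146e-05]), 'tool_pos': array([173.01521969, 600.024157  , 197.10665031]), 'orientation': array([-1.57078109e+00,  1.39196183e-03,  1.28999796e+00]), 'force': array([ 0.03839739, -0.57398867,  0.02304553]), 'torque': array([ 0.00131739,  0.00201585, -0.00858643]), 'grip_width': 1.0018900369243777}
```

View pics/top0.png

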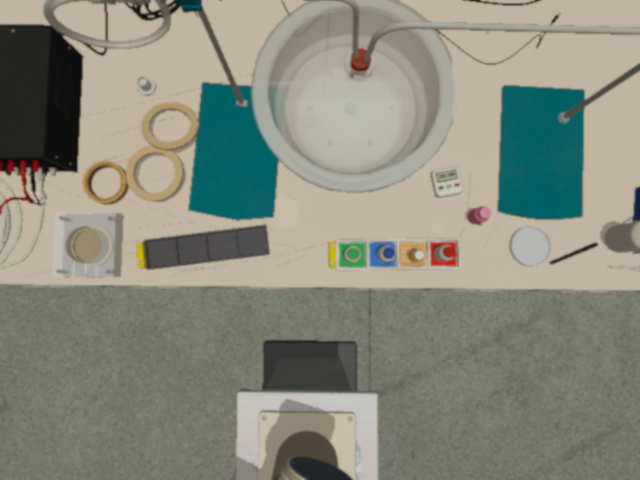

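View pics/side0.png

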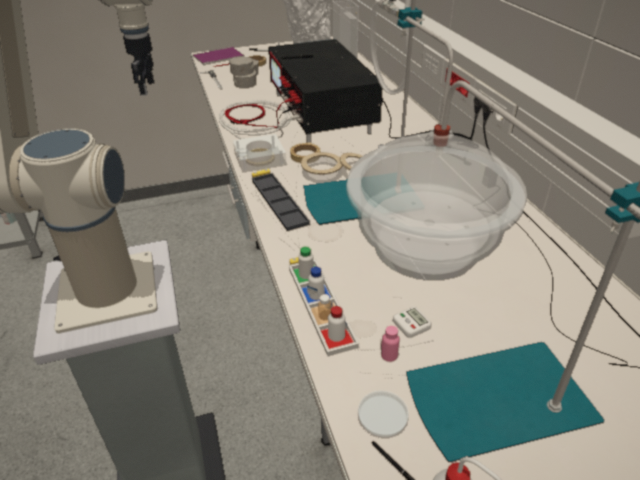

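The top view shows the white rack in the row at about x 330–459, y 240–268, with its yellow end at px (332,254). Going away from the yellow end, the caps are green (352,254), blue (385,253), tan (416,255) and red (446,253). The dark rack is at about (205,247) with its yellow end at (141,255). The pink look-alike is at (480,214), outside the racks, so I'll ignore it.

```bash
cat > h.py <<'E'
import numpy as np,cv2
from rig import *
P={n:camera_params(n) for n in("top","side")}
def ray(n,u,v):
    p=P[n];R=p["R"];d=R.T@np.linalg.inv(p["camera_matrix"])@np.array([u,v,1.]);return -R.T@p["t"],d
def onz(n,u,v,z):
    o,d=ray(n,u,v);return (o+d*(z-o[2])/d[2]).round(1)
def proj(n,X):
    p=P[n];c=p["R"]@np.array(X,float)+p["t"];q=p["camera_matrix"]@c;return (q[:2]/q[2]).round(1)
def tri(a,b):
    o1,d1=ray("top",*a);o2,d2=ray("side",*b)
    A=np.stack([d1,-d2],1);s=np.linalg.lstsq(A,o2-o1,rcond=None)[0]
    x,y=o1+d1*s[0],o2+d2*s[1];return ((x+y)/2).round(1),np.linalg.norm(x-y).round(1)
E
python3 - <<'E'
from h import *
t=cv2.imread("pics/top0.png");s=cv2.imread("pics/side0.png")
cv2.imwrite("pics/ct.png",cv2.resize(t[205:290,310:500],None,fx=4,fy=4,interpolation=2))
cv2.imwrite("pics/cd.png",cv2.resize(t[205:290,120:310],None,fx=4,fy=4,interpolation=2))
cv2.imwrite("pics/cs.png",cv2.resize(s[235:365,270:430],None,fx=4.5,fy=4.5,interpolation=2))
h=cv2.cvtColor(t,cv2.COLOR_BGR2HSV)
m={"green":((45,100,60),(80,255,255)),"blue":((100,130,60),(130,255,255)),"tan":((10,90,100),(20,255,255)),"red":((0,180,80),(6,255,255)),"yellow":((22,150,100),(32,255,255))}
roi=np.zeros(t.shape[:2],np.uint8);roi[225:285,125:470]=255
for k,(a,b) in m.items():
    c,_=cv2.findContours(cv2.inRange(h,a,b)&roi,0,2)
    for x in c:
        if cv2.contourArea(x)>40:
            r=cv2.minAreaRect(x);print(k,np.round(r[0],1),np.round(r[1],1),round(r[2],1),onz("top",*r[0],24 if k=="yellow" else 6))
g=(h[:,:,2]<110).astype(np.uint8)*255; g[:,:130]=0;g[:,290:]=0;g[:222]=0;g[275:]=0
g=cv2.morphologyEx(g,3,np.ones((5,5)))
c=max(cv2.findContours(g,0,2)[0],key=cv2.contourArea);r=cv2.minAreaRect(c);print(r,onz("top",*r[0],16))
b=np.array([onz("top",*q,16) for q in cv2.boxPoints(r)]);print(b,[np.linalg.norm(b[i]-b[i-1]).round(1) for i in range(4)])
E
```

```text
green [352.  254.5] [21. 24.] 90.0 [ 462.8 -101.7    6. ]
blue [388.8 252.2] [8.5 9.2] 45.0 [ 468.8 -186.3    6. ]
blue [382. 254.] [22. 24.] 90.0 [ 464.6 -170.7    6. ]
tan [412.5 254. ] [22. 25.] 90.0 [ 465.3 -240.9    6. ]
red [449.5 249.5] [13.  9.] 90.0 [ 476.5 -326.1    6. ]
red [442.5 253.5] [21. 23.] 90.0 [ 467.1 -309.9    6. ]
yellow [140.7 254.9] [24.4  7.1] 85.2 [456.2 380.9  24. ]
yellow [331.5 251.5] [19.  5.] 90.0 [468.2 -53.7  24. ]
((205.6769561767578, 246.9154052734375), (29.024126052856445, 123.41455841064453), 82.87498474121094) [476.5 234.7  16. ]
[[490.6 380.3  16. ]
 [528.6  99.1  16. ]
 [462.4  89.7  16. ]
 [424.6 369.5  16. ]] [np.float64(66.9), np.float64(283.8), np.float64(66.9), np.float64(282.3)]
```

View pics/ct.png

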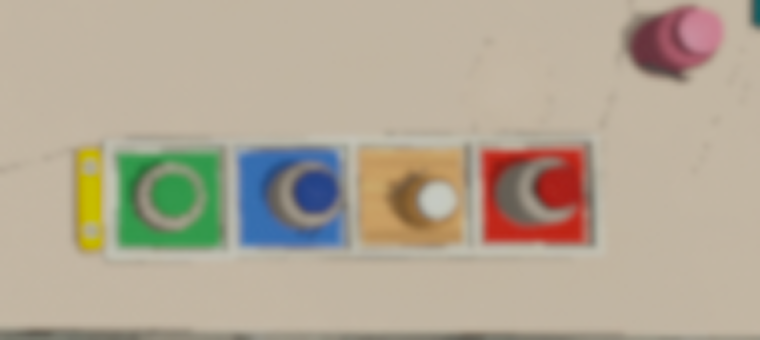

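View pics/cd.png

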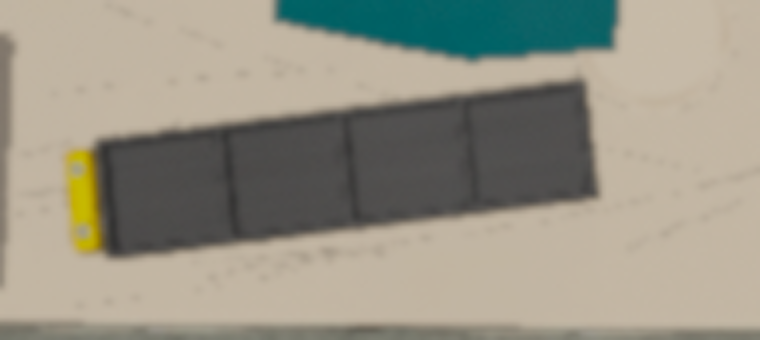

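View pics/cs.png

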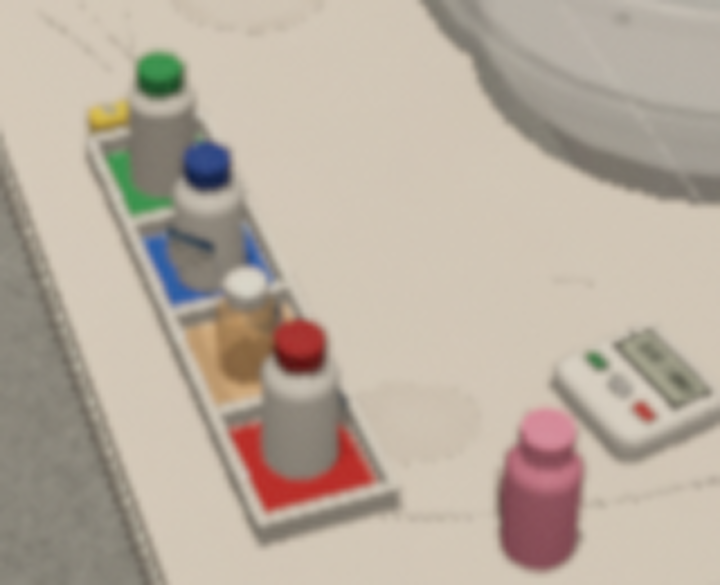

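The enlarged crops confirm the four bottles: green, blue, tan and red caps, each on its own tile. The pink one stands outside the rack beside the timer. Next I'll locate the bottles by their caps.

Run:
```python
from h import *
ct={"green":(353,254),"blue":(389.4,253.3),"tan":(419.2,255),"red":(450,251.8)}
cs={"green":(160,64),"blue":(207,155),"tan":(246,278),"red":(300,333)}
for k in ct:
    b=(270+cs[k][0]/4.5,235+cs[k][1]/4.5); z=63 if k=="tan" else 84
    print(k,"plane",onz("top",*ct[k],z),onz("side",*b,z),"tri",tri(ct[k],b))
print("pocket mid divider",onz("top",208,247,10))
```

```text
green plane [459.8 -97.9  84. ] [461.6 -99.9  84. ] tri (array([460.9, -98.2,  82.7]), np.float64(2.2))
blue plane [ 462.1 -176.1   84. ] [ 463.5 -175.5   84. ] tri (array([ 462.6, -176.2,   84.7]), np.float64(1.2))
tan plane [ 460.1 -244.5   63. ] [ 461.5 -243.    63. ] tri (array([ 460.6, -244.3,   64.4]), np.float64(1.0))
red plane [ 466.5 -306.3   84. ] [ 467.1 -305.    84. ] tri (array([ 466.6, -306. ,   85.1]), np.float64(0.3))
pocket mid divider [476.7 230.6  10. ]
```

Emit:
carry_out --pt "0 0 0 0 0.05 0 0" --pt "0 0 0 0 0.05 0 0" --pt "0 0 0 0 0.05 0 0" --pt "0 0 0 0 0.05 0 0" --pt "0 0 0 0 0.05 0 0" --pt "0 0 0 0 0.05 0 0" --pt "0 0 0 0 0.05 0 0" --pt "0 0 0 0 0.05 0 0"

```text
time: 1.1
tool_pos: [172.1, 597.2, 193.2]
orientation: [-1.58, 0.003, -0.007]
force: [0.6, -0.3, -0.1]
grip_width: 1.001
```

Emit:
carry_out --pt "0.12 0 -0.16 0 0 0 0" --pt "0.12 0 -0.2 0 0 0 0" --pt "0.12 0 -0.2 0 0 0 0" --pt "0.12 0 -0.2 0 0 0 0" --pt "0.12 0 -0.2 0 0 0 0" --pt "0.12 0 -0.2 0 0 0 0" --pt "0.12 0 -0.2 0 0 0 0" --pt "0.12 0 -0.2 0 0 0 0"

```text
time: 2.1
tool_pos: [413.2, 196.4, 194.1]
orientation: [-1.58, 0.003, -0.002]
force: [0.3, -0.4, -0.2]
grip_width: 1.0
```

Emit:
carry_out --pt "0.03 0 -0.2 0 0 0 0" --pt "0.03 0 -0.2 0 0 0 0" --pt "0.03 0 -0.2 0 0 0 0" --pt "0.03 0 -0.2 0 0 0 0" --pt "0.03 0 -0.2 0 0 0 0" --pt "0.03 0 -0.12 0 0 0 0" --pt "0.01 0 -0.06 0 0 0 0" --pt "0 0 0 0 0 0 0"

```text
time: 3.1
tool_pos: [460.8, -111.4, 196.0]
orientation: [-1.58, 0.003, -0.008]
force: [0.1, 0.3, 0.4]
grip_width: 0.994
```

Emit:
carry_out --pt "0 0 0.05 0.004 0 0 0" --pt "0 0.12 0 0 0 0 0" --pt "0 0.12 0 0 0 0 0" --pt "0 0.1 0 0 0 0 0" --pt "0 0 0 0 0 0 0"

```text
time: 3.72
tool_pos: [459.9, -89.6, 109.4]
orientation: [-1.563, 0.003, -0.001]
force: [-0.4, 0.0, 0.4]
grip_width: 1.002
```

Emit:
carry_out --pt "0 0 0 0 0 0 0" --pt "0 0 0 0 0 0 0"

```text
time: 3.98
tool_pos: [460.9, -88.2, 111.1]
orientation: [-1.563, 0.001, 0.0]
force: [-1.0, -0.9, 0.4]
grip_width: 1.001
```

Run:
```python
from h import *
for i in range(3):
    s=get_state();print(s["tool_pos"],s["orientation"],s["time"])
t=camera("top");cv2.imwrite("pics/t1.png",cv2.resize(t[180:300,290:480,::-1],None,fx=4,fy=4))
s=camera("side");cv2.imwrite("pics/s1.png",cv2.resize(s[180:365,220:430,::-1],None,fx=3.2,fy=3.2))
print(get_state()["tool_pos"])
```

```text
[460.88287897 -88.2239032  111.05111693] [-1.56311521e+00  9.48592125e-04  4.33815874e-04] 3.975
[460.88287897 -88.2239032  111.05111693] [-1.56311521e+00  9.48592125e-04  4.33815874e-04] 3.975
[460.88287897 -88.2239032  111.05111693] [-1.56311521e+00  9.48592125e-04  4.33815874e-04] 3.975
[460.98833908 -88.54842534 111.05040808]
```

View pics/t1.png

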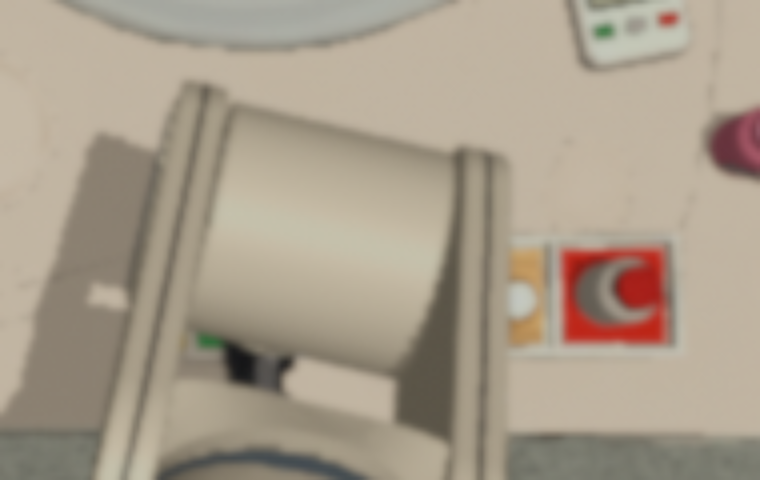

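View pics/s1.png

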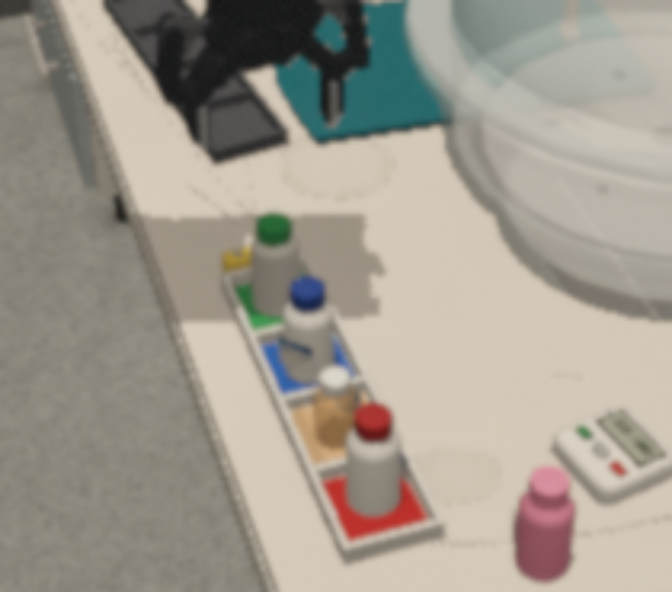

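The side crop shows the jaws opening along x above the green bottle (cap at crop (273,228)), with the other bottles untouched. Next I'll trim y.

Emit:
carry_out --pt "0 0 -0.04 -0.002 0 0 0" --pt "0 0 0 0 0 0 0"

```text
time: 4.32
tool_pos: [461.6, -99.5, 111.9]
orientation: [-1.571, -0.001, -0.0]
force: [-0.5, -0.1, 0.4]
grip_width: 1.002
```

Emit:
carry_out --pt "0 0.1 0 0 0 0 0" --pt "0 0.1 0 0 0 0 0" --pt "0 0.08 0 0 0 0 0" --pt "0 0.05 0 0 0 0 0" --pt "0 0 0 0 0 0 0"

```text
time: 4.95
tool_pos: [463.4, -101.2, 28.3]
orientation: [-1.571, -0.005, -0.003]
force: [-0.1, 0.2, 0.7]
grip_width: 0.998
```

Emit:
carry_out --pt "0 0 0 0 0 0 0.3" --pt "0 0 0 0 0 0 0.5" --pt "0 0 0 0 0 0 0.8" --pt "0 0 0 0 0 0 1" --pt "0 0 0 0 0 0 1" --pt "0 0 0 0 0 0 1" --pt "0 0 0 0 0 0 1"

```text
time: 5.82
tool_pos: [464.6, -101.6, 30.6]
orientation: [-1.572, -0.008, -0.003]
force: [-0.3, -0.0, -1.9]
grip_width: 0.341
```

Emit:
carry_out --pt "0 0 0 0 0 0 1" --pt "0 0 0 0 0 0 1"

```text
time: 6.08
tool_pos: [464.6, -101.6, 30.5]
orientation: [-1.572, -0.008, -0.003]
force: [-1.0, 0.2, -2.5]
grip_width: 0.34
```

```bash
cat > look.py <<'E'
import sys
from h import *
n,x0,y0,w,hh,f=sys.argv[1:7];x0,y0,w,hh=map(int,(x0,y0,w,hh))
s=camera(n);c=s[y0:y0+hh,x0:x0+w,::-1];k=float(f);cv2.imwrite("pics/%s.png"%sys.argv[7],cv2.resize(c,None,fx=k,fy=k,interpolation=2))
print(get_state()["tool_pos"])
E
python3 look.py side 240 200 160 120 4 s2
```

```text
[ 464.61148284 -101.56399944   30.48063048]
```

View pics/s2.png

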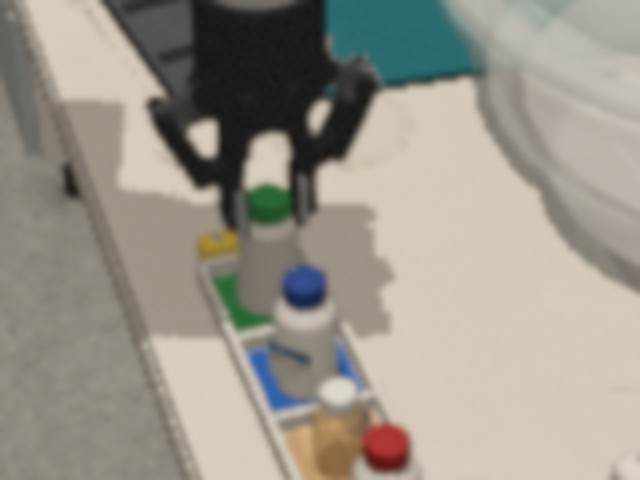

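Run:
```python
from h import *
for X in [(446,-101.6,30),(483,-101.6,30),(446,-101,50),(483,-101,50),(464.6,-101,84),(464.6,-101,6)]:
    p=proj("side",X);print(X,(p-[240,200])*4)
```

```text
(446, -101.6, 30) [240.4 274.8]
(483, -101.6, 30) [300. 262.]
(446, -101, 50) [238.8 248.4]
(483, -101, 50) [299.2 235.6]
(464.6, -101, 84) [267.6 197.2]
(464.6, -101, 6) [271.2 297.6]
```

```bash
python3 - <<'E'
from h import *
for X in [(419,-88,111),(503,-88,111),(419,-88,98),(503,-88,98),(461,-88,111)]:
    print(X,(proj("side",X)-[220,180])*3.2)
E
python3 look.py side 270 225 70 60 10 s3
```

```text
(419, -88, 111) [210.88 194.24]
(503, -88, 111) [322.56 171.52]
(419, -88, 98) [211.84 208.32]
(503, -88, 98) [322.88 185.6 ]
(461, -88, 111) [267.2  182.72]
[ 464.57524894 -101.54271107   30.44485586]
```

View pics/s3.png

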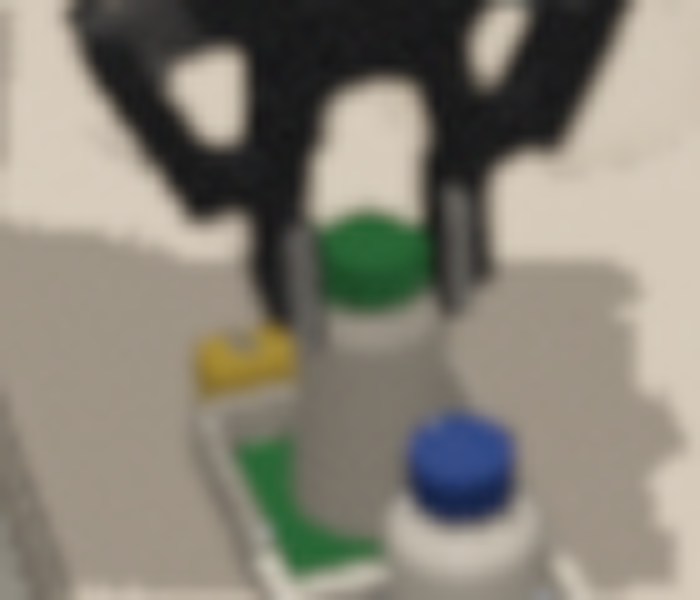

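Run:
```python
from h import *
d=np.array([np.cos(1.29),np.sin(1.29),0])*42
for z in (184,197,240):
  c=np.array([173,600,z]);print(z,proj("side",c),proj("side",c+d),proj("side",c-d))
s=cv2.imread("pics/side0.png");cv2.imwrite("pics/g0.png",cv2.resize(s[0:110,80:200],None,fx=5,fy=5,interpolation=2))
```

```text
184 [151.3 107.7] [154.3 102.2] [148.2 113.5]
197 [150.4 103.8] [153.5  98.3] [147.3 109.5]
240 [147.5  90.4] [150.7  85.1] [144.2  95.9]
```

View pics/g0.png

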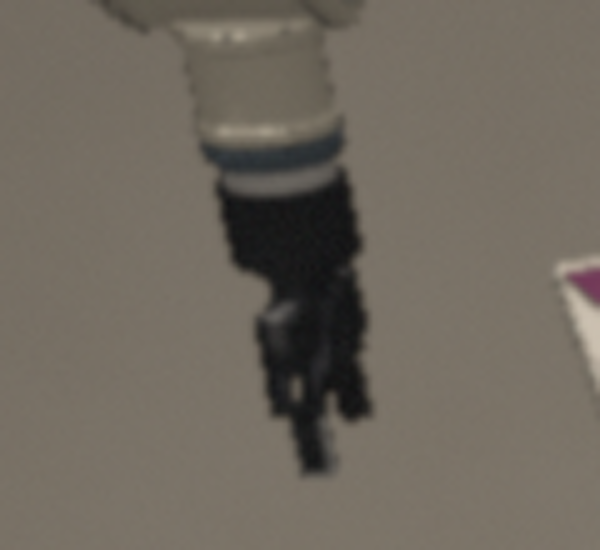

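The side crop shows the finger tips beside the green cap, at crop (310,345) and (455,310). That is about 28 mm higher than the reported TCP, and the start picture has the same offset. So the jaws hold the cap, which fits an opening of 29 mm. I'll open, go lower in small steps and check by image and force.

Emit:
carry_out --pt "0 0 0 0 0 0 0.5" --pt "0 0 0 0 0 0 0.2" --pt "0 0 0 0 0 0 0" --pt "0 0 0 0 0 0 0" --pt "0 0 0 0 0 0 0"

```text
time: 6.8
tool_pos: [465.0, -101.6, 30.7]
orientation: [-1.572, -0.008, -0.003]
force: [-0.6, 0.3, 0.5]
grip_width: 1.0
```

```bash
python3 look.py side 250 210 90 80 8 s4
```

```text
[ 464.97953607 -101.64031088   30.71804307]
```

View pics/s4.png

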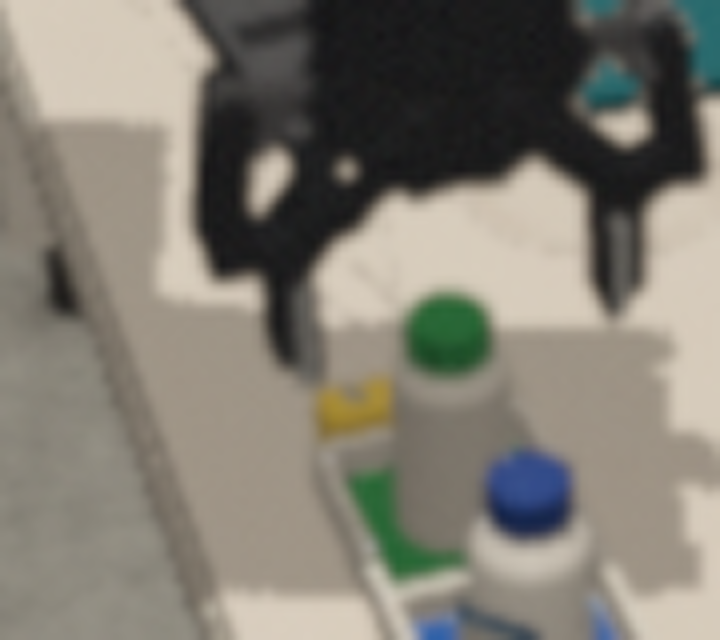

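Run:
```python
from h import *
for uv,x in (((288.5,257.5),421),((327,249),508.5)):
    o,d=ray("side",*uv)
    # intersect with plane y, and with plane x
    print("y-plane",o+d*(-101.6-o[1])/d[1]," x-plane",o+d*(x-o[0])/d[0])
```

```text
y-plane [ 419.5487546  -101.6          71.49587271]  x-plane [421.         -95.12238244  65.98578274]
y-plane [ 513.3872739  -101.6          72.73603506]  x-plane [ 508.5        -116.62966677   85.50071117]
```

The open tips are at about z = 72 mm in the image, against a reported TCP of 30.7. After the 13 mm swing, that leaves a bias of about 28 mm along the tool. So I'll target a reported TCP of about 0.

Emit:
carry_out --pt "-0.01 0.05 0.01 0 0 0 0" --pt "0 0.05 0 0 0 0 0" --pt "0 0.02 0 0 0 0 0" --pt "0 0 0 0 0 0 0"

```text
time: 7.35
tool_pos: [461.9, -98.8, -2.1]
orientation: [-1.572, -0.007, -0.003]
force: [-0.2, -0.3, -0.2]
grip_width: 1.001
```

```bash
python3 look.py side 250 210 90 80 8 s5
```

```text
[462.03433838 -98.82791859  -1.90632797]
```

View pics/s5.png

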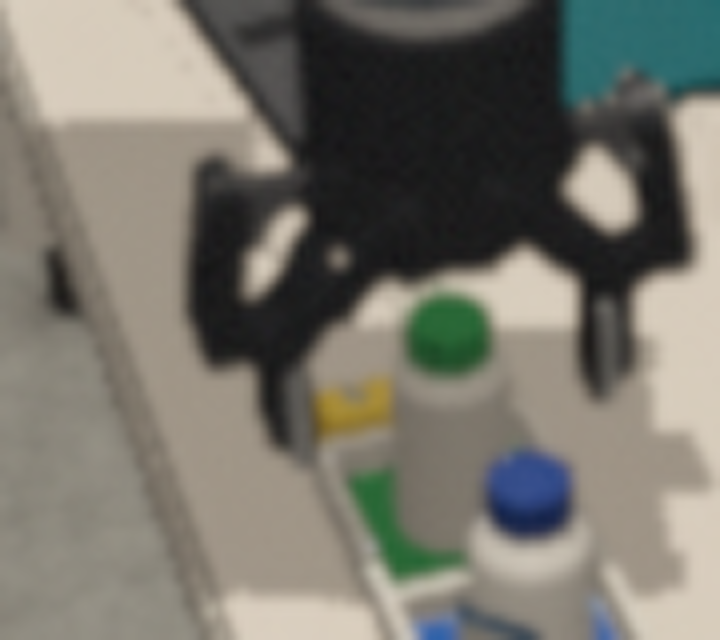

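The tips are now level with the upper body, at crop (300,455) and (605,390). The palm still clears the cap. Closing.

Emit:
carry_out --pt "0 0 0 0 0 0 0.3" --pt "0 0 0 0 0 0 0.5" --pt "0 0 0 0 0 0 0.8" --pt "0 0 0 0 0 0 1" --pt "0 0 0 0 0 0 1" --pt "0 0 0 0 0 0 1"

```text
time: 8.15
tool_pos: [462.8, -99.1, -1.0]
orientation: [-1.572, -0.009, -0.003]
force: [0.1, 0.9, -0.7]
grip_width: 0.4
```

```bash
python3 look.py side 250 210 90 80 8 s6
```

```text
[462.81748498 -99.06321235  -0.97540574]
```

View pics/s6.png

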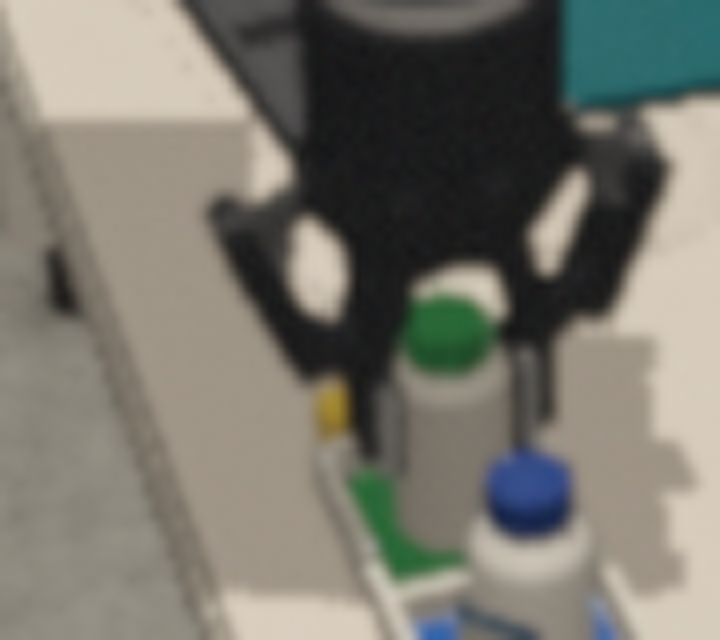

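The pads now hold the body on both sides with the bottle upright, and the opening of 0.40 is about 35 mm. Lifting.

Emit:
carry_out --pt "0 -0.03 0 0 0 0 1" --pt "0 -0.08 0 0 0 0 1" --pt "0 -0.1 0 0 0 0 1" --pt "0 -0.1 0 0 0 0 1" --pt "0 -0.08 0 0 0 0 1" --pt "0 -0.04 0 0 0 0 1" --pt "0 0 0 0 0 0 1"

```text
time: 9.07
tool_pos: [461.2, -98.7, 111.4]
orientation: [-1.572, -0.009, -0.003]
force: [-0.3, -0.4, -1.0]
grip_width: 0.401
```

Emit:
carry_out --pt "0.01 0 0.06 0 0 0 1" --pt "0.02 0 0.12 0 0 0 1" --pt "0.02 0 0.17 0 0 0 1" --pt "0.02 0 0.17 0 0 0 1" --pt "0.02 0 0.17 0 0 0 1" --pt "0.02 0 0.12 0 0 0 1" --pt "0.01 0 0.07 0 0 0 1" --pt "0 0 0 0 0 0 1"

```text
time: 10.07
tool_pos: [488.0, 133.6, 104.3]
orientation: [-1.572, 0.003, -0.003]
force: [0.2, -0.2, -1.3]
grip_width: 0.401
```

```bash
python3 look.py side 200 120 190 150 4 s7
```

```text
[487.73639945 132.89697015 104.22734294]
```

View pics/s7.png

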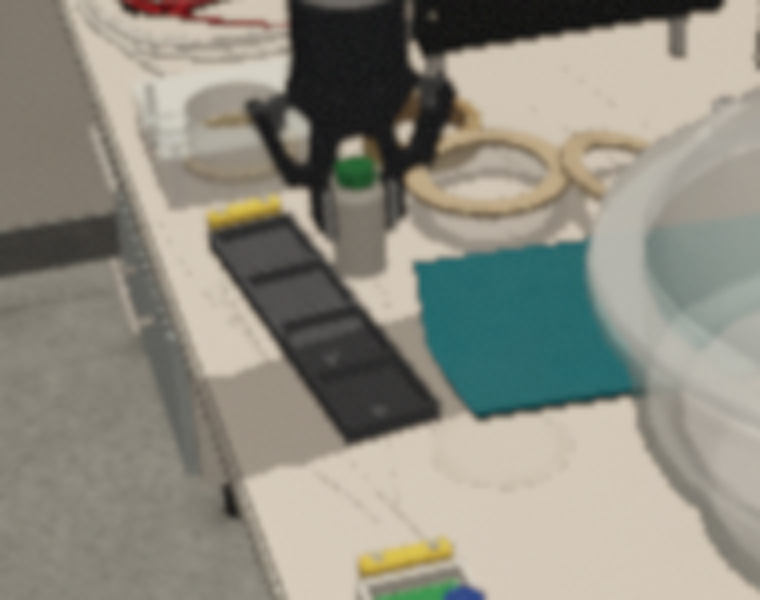

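The bottle hangs upright in the jaws (cap at crop (355,170)). The dark rack's pockets are now clearly visible, so I'll cross-check the pocket centres in this view.

Run:
```python
from h import *
a=np.deg2rad(7.8);c=np.array([476.5,232.5])
for y in(-105,-35,35,105):
    q=c+y*np.array([-np.sin(a),np.cos(a)]);print(y,q.round(1),(proj("side",[*q,4])-[200,120])*4)
ex=np.array([np.cos(a),np.sin(a)]);ey=np.array([-np.sin(a),np.cos(a)])
for x,y in((-35,-142.5),(35,-142.5),(35,142.5),(-35,142.5),(0,-70),(0,0),(0,70)):
    print("top rim",x,y,(proj("side",[*(c+x*ex+y*ey),16])-[200,120])*4)
```

```text
-105 [490.8 128.5] [372.4 400.8]
-35 [481.3 197.8] [334.  349.6]
35 [471.7 267.2] [298.  301.2]
105 [462.2 336.5] [264. 256.]
top rim -35 -142.5 [345.6 429.6]
top rim 35 -142.5 [441.2 402. ]
top rim 35 142.5 [288.  209.2]
top rim -35 142.5 [202.4 230.4]
top rim 0 -70 [352.  360.8]
top rim 0 0 [314.8 311.2]
top rim 0 70 [279.6 264.8]
```

Emit:
carry_out --pt "0.01 0.03 -0.02 0 0 0 1" --pt "0 0.09 0 0 0 0 1" --pt "0 0.1 0 0 0 0 1" --pt "0 0.08 0 0 0 0 1" --pt "0 0.05 0 0 0 0 1" --pt "0 0.02 0 0 0 0 1" --pt "0 0 0 0 0 0 1"

```text
time: 11.0
tool_pos: [489.0, 121.9, 6.6]
orientation: [-1.574, 0.006, -0.01]
force: [0.1, -0.3, -1.1]
grip_width: 0.404
```

Emit:
carry_out --pt "0.005 0 0.024 0 0 0 1" --pt "0 0.02 0 0 0 0 1" --pt "0 0.01 0 0 0 0 1" --pt "0 0 0 0 0 0 1"

```text
time: 11.5
tool_pos: [491.8, 128.8, 0.2]
orientation: [-1.573, 0.003, -0.01]
force: [0.5, 0.5, -1.5]
grip_width: 0.402
```

Emit:
carry_out --pt "0 0.008 0 0 0 0 1" --pt "0 0.004 0 0 0 0 1" --pt "0 0 0 0 0 0 1"

```text
time: 11.88
tool_pos: [491.8, 128.8, -2.9]
orientation: [-1.573, 0.002, -0.01]
force: [0.7, 0.5, -1.2]
grip_width: 0.401
```

Emit:
carry_out --pt "0 0.004 0 0 0 0 1" --pt "0 0 0 0 0 0 1"

```text
time: 12.12
tool_pos: [492.0, 128.8, -3.0]
orientation: [-1.573, 0.002, -0.01]
force: [0.2, -0.7, -2.5]
grip_width: 0.401
```

Emit:
carry_out --pt "0 0 0 0 0 0 0.5" --pt "0 0 0 0 0 0 0.3" --pt "0 0 0 0 0 0 0.1" --pt "0 0 0 0 0 0 0" --pt "0 0 0 0 0 0 0"

```text
time: 12.75
tool_pos: [492.3, 128.9, -3.0]
orientation: [-1.573, 0.002, -0.01]
force: [0.2, 0.6, 0.0]
grip_width: 0.997
```

```bash
python3 look.py side 220 120 130 120 5 s8
```

```text
[492.32572386 128.86704958  -2.98909946]
```

View pics/s8.png

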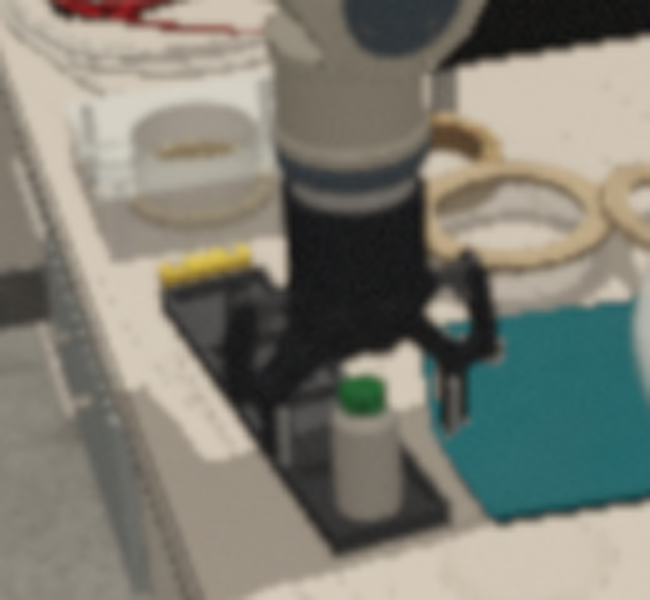

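The green bottle stands upright in the end pocket (cap at crop (362,393)). Next is the blue bottle at (462.8, -176).

Emit:
carry_out --pt "0 -0.08 0 0 0 0 0" --pt "0 -0.14 0 0 0 0 0" --pt "0 -0.14 0 0 0 0 0" --pt "-0.01 -0.06 -0.1 0 0 0 0" --pt "-0.02 0 -0.18 0 0 0 0" --pt "-0.02 0 -0.2 0 0 0 0" --pt "-0.02 0 -0.2 0 0 0 0" --pt "-0.02 0 -0.2 0 0 0 0"

```text
time: 13.8
tool_pos: [468.9, -93.9, 106.6]
orientation: [-1.573, -0.001, -0.003]
force: [1.0, -0.2, 0.1]
grip_width: 0.996
```

Emit:
carry_out --pt "-0.02 0 -0.15 0 0 0 0" --pt "0 0 -0.1 0 0 0 0" --pt "0 0 -0.04 0 0 0 0" --pt "0 0 0 0 0 0 0"

```text
time: 14.3
tool_pos: [462.5, -171.4, 106.9]
orientation: [-1.573, -0.002, -0.008]
force: [1.1, -0.0, 0.2]
grip_width: 0.999
```

Emit:
carry_out --pt "0 0.06 -0.018 0 0 0 0" --pt "0 0.1 0 0 0 0 0" --pt "0 0.1 0 0 0 0 0" --pt "0 0.09 0 0 0 0 0" --pt "0 0.06 0 0 0 0 0" --pt "0 0.02 0 0 0 0 0" --pt "0 0 0 0 0 0 0"

```text
time: 15.18
tool_pos: [462.3, -171.3, -7.5]
orientation: [-1.572, 0.0, -0.001]
force: [-0.3, -0.8, 0.5]
grip_width: 0.997
```

Emit:
carry_out --pt "0 -0.024 -0.018 0 0 0 0" --pt "0 0 0 0 0 0 0"

```text
time: 15.42
tool_pos: [463.2, -176.4, 0.0]
orientation: [-1.573, -0.002, -0.001]
force: [1.0, -0.5, -0.3]
grip_width: 1.004
```

```bash
python3 look.py side 250 210 110 90 6 s9
```

```text
[ 4.63020658e+02 -1.76211971e+02 -1.29820431e-01]
```

View pics/s9.png

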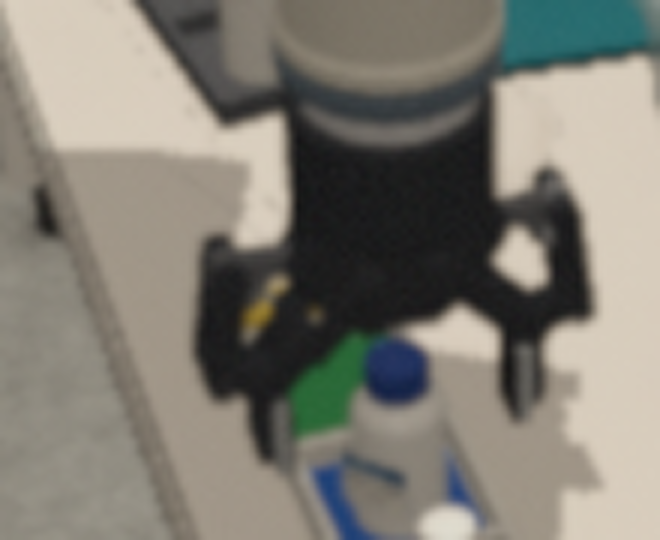

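The jaws straddle the blue bottle (cap at crop (397,370)). Closing, then lifting.

Emit:
carry_out --pt "0 0 0 0 0 0 0.3" --pt "0 0 0 0 0 0 0.5" --pt "0 0 0 0 0 0 0.8" --pt "0 0 0 0 0 0 1" --pt "0 0 0 0 0 0 1" --pt "0 0 0 0 0 0 1"

```text
time: 16.23
tool_pos: [463.4, -176.5, 0.9]
orientation: [-1.573, -0.003, -0.001]
force: [0.7, -0.1, 1.4]
grip_width: 0.409
```

Emit:
carry_out --pt "0 -0.03 0 0 0 0 1" --pt "0 -0.08 0 0 0 0 1" --pt "0 -0.1 0 0 0 0 1" --pt "0 -0.1 0 0 0 0 1" --pt "0 -0.08 0 0 0 0 1" --pt "0 -0.04 0 0 0 0 1" --pt "0 0 0 0 0 0 1"

```text
time: 17.1
tool_pos: [462.0, -175.6, 112.2]
orientation: [-1.572, -0.001, -0.001]
force: [-0.3, -0.3, -1.1]
grip_width: 0.406
```

Emit:
carry_out --pt "0 0 0.06 0 0 0 1" --pt "0.01 0 0.12 0 0 0 1" --pt "0.01 0 0.17 0 0 0 1" --pt "0.01 0 0.2 0 0 0 1" --pt "0.01 0 0.2 0 0 0 1" --pt "0.01 0 0.2 0 0 0 1" --pt "0.01 0 0.2 0 0 0 1" --pt "0.01 0 0.15 0 0 0 1"

```text
time: 18.1
tool_pos: [474.1, 162.3, 105.2]
orientation: [-1.572, 0.011, -0.006]
force: [0.2, -0.4, -1.0]
grip_width: 0.402
```

Emit:
carry_out --pt "0.01 0 0.09 0 0 0 1" --pt "0.01 0 0.03 0 0 0 1" --pt "0 0 0 0 0 0 1" --pt "0 0 0 0 0 0 1"

```text
time: 18.6
tool_pos: [475.4, 195.8, 102.0]
orientation: [-1.574, 0.017, -0.001]
force: [-0.4, 0.1, -1.1]
grip_width: 0.407
```

Emit:
carry_out --pt "0.02 0.03 0.01 0 0 -0.005 1" --pt "0 0.09 0 0 0 0 1" --pt "0 0.1 0 0 0 0 1" --pt "0 0.08 0 0 0 0 1" --pt "0 0.05 0 0 0 0 1" --pt "0 0.02 0 0 0 0 1" --pt "0 0 0 0 0 0 1"

```text
time: 19.48
tool_pos: [482.3, 194.5, 5.8]
orientation: [-1.574, -0.003, -0.008]
force: [-0.0, -0.2, -0.8]
grip_width: 0.409
```

Emit:
carry_out --pt "0 0.01 0.012 0 0 0 1" --pt "0 0.01 0 0 0 0 1" --pt "0 0.006 0 0 0 0 1" --pt "0 0 0 0 0 0 1"

```text
time: 19.98
tool_pos: [483.7, 198.3, 0.5]
orientation: [-1.572, -0.006, -0.008]
force: [-0.7, 0.9, -1.2]
grip_width: 0.407
```

Emit:
carry_out --pt "-0.005 0.006 0 0 0 0 1" --pt "0 0.004 0 0 0 0 1" --pt "0 0 0 0 0 0 1"

```text
time: 20.35
tool_pos: [482.6, 198.5, -1.0]
orientation: [-1.572, -0.007, -0.008]
force: [-0.3, -0.3, -0.6]
grip_width: 0.407
```

Emit:
carry_out --pt "0 0.004 0 0 0 0 1" --pt "0 0 0 0 0 0 1"

```text
time: 20.6
tool_pos: [482.7, 198.5, -1.0]
orientation: [-1.572, -0.007, -0.008]
force: [0.1, 0.8, -1.3]
grip_width: 0.41
```

Contact at the expected height. Releasing and checking.

Emit:
carry_out --pt "0 0 0 0 0 0 0.5" --pt "0 0 0 0 0 0 0.3" --pt "0 0 0 0 0 0 0.1" --pt "0 0 0 0 0 0 0" --pt "0 0 0 0 0 0 0"

```text
time: 21.22
tool_pos: [482.8, 198.6, -1.4]
orientation: [-1.572, -0.007, -0.008]
force: [0.2, -0.7, 0.2]
grip_width: 1.004
```

```bash
python3 look.py side 220 120 130 120 5 s10
```

```text
[482.81129573 198.57181199  -1.43275971]
```

View pics/s10.png

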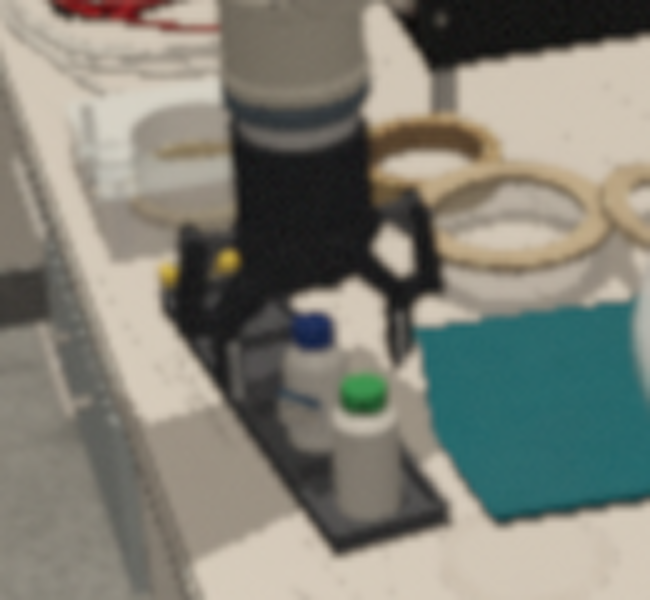

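Blue and green both stand upright in adjacent pockets (caps at crop (313,330) and (362,393)). Next is tan at (461, -244).

Emit:
carry_out --pt "0 -0.08 0 0 0 0 0" --pt "0 -0.14 0 0 0 0 0" --pt "0 -0.14 0 0 0 0 0" --pt "0 -0.06 -0.1 0 0 0 0" --pt "-0.01 0 -0.18 0 0 0 0" --pt "-0.01 0 -0.2 0 0 0 0" --pt "-0.02 0 -0.2 0 0 0 0" --pt "-0.02 0 -0.2 0 0 0 0"

```text
time: 22.28
tool_pos: [466.9, -24.2, 107.8]
orientation: [-1.572, -0.011, -0.001]
force: [0.6, 0.2, -0.3]
grip_width: 1.003
```

Emit:
carry_out --pt "-0.02 0 -0.2 0 0 0 0" --pt "-0.01 0 -0.2 0 0 0 0" --pt "0 0 -0.2 0 0 0 0" --pt "0 0 -0.13 0 0 0 0" --pt "0 0 -0.07 0 0 0 0" --pt "0 0 0 0 0 0 0"

```text
time: 23.02
tool_pos: [457.9, -233.5, 108.6]
orientation: [-1.572, -0.013, -0.005]
force: [1.5, 0.2, 0.4]
grip_width: 0.995
```

Emit:
carry_out --pt "0.012 0.03 -0.042 0 0 0.004 0" --pt "0 0.09 0 0 0 0 0" --pt "0 0.1 0 0 0 0 0" --pt "0 0.08 0 0 0 0 0" --pt "0 0.04 0 0 0 0 0" --pt "0 0 0 0 0 0 0"

```text
time: 23.78
tool_pos: [463.0, -240.2, 19.7]
orientation: [-1.572, 0.002, 0.002]
force: [-0.2, 0.2, 0.7]
grip_width: 0.999
```

Emit:
carry_out --pt "-0.006 0.06 -0.016 0 0 0 0" --pt "0 0.04 0 0 0 0 0" --pt "0 0 0 0 0 0 0"

```text
time: 24.15
tool_pos: [462.4, -244.8, -5.9]
orientation: [-1.573, 0.001, 0.003]
force: [0.5, -0.6, 0.5]
grip_width: 1.002
```

```bash
python3 look.py side 270 230 110 90 6 s11
```

```text
[ 462.59029338 -244.89034191   -5.6015736 ]
```

View pics/s11.png

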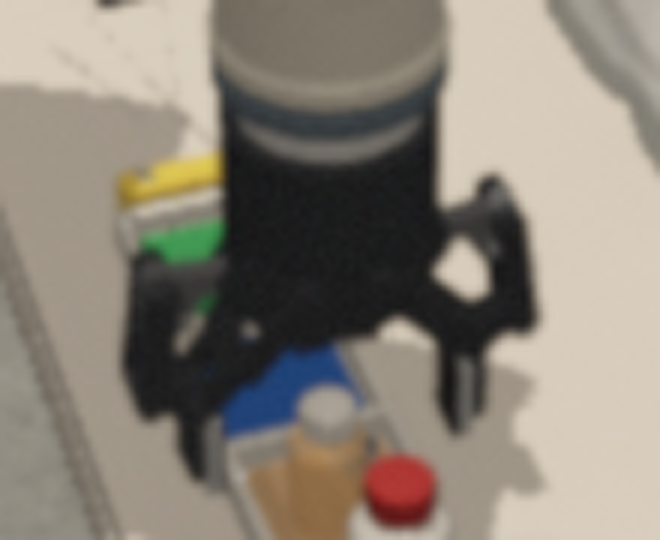

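Emit:
carry_out --pt "0 0.01 0 0 0 0 0.2" --pt "0 0 0 0 0 0 0.4" --pt "0 0 0 0 0 0 0.6" --pt "0 0 0 0 0 0 0.8" --pt "0 0 0 0 0 0 1" --pt "0 0 0 0 0 0 1" --pt "0 0 0 0 0 0 1" --pt "0 0 0 0 0 0 1"

```text
time: 25.2
tool_pos: [463.2, -245.3, -7.2]
orientation: [-1.574, -0.001, 0.003]
force: [-0.3, 0.1, 0.2]
grip_width: 0.332
```

```bash
python3 look.py side 270 230 110 90 6 s12
```

```text
[ 463.16866752 -245.28331342   -7.19286066]
```

View pics/s12.png

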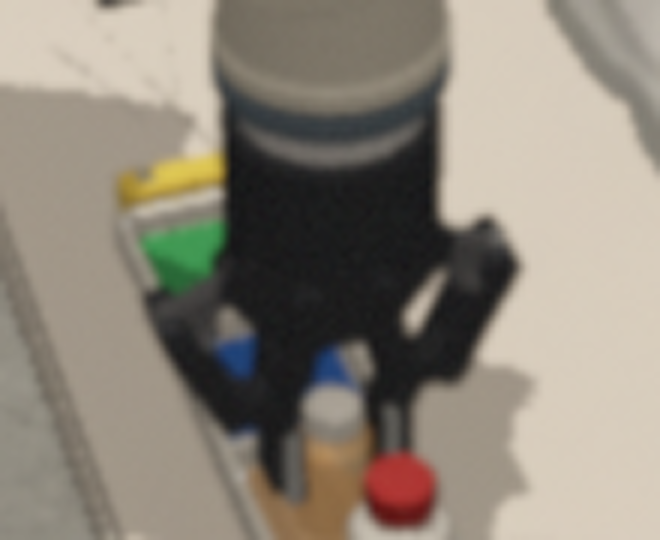

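The pads hold the tan body (opening 0.33, about 29 mm) and the bottle is upright. Lifting and crossing.

Emit:
carry_out --pt "0 -0.03 0 0 0 0 1" --pt "0 -0.08 0 0 0 0 1" --pt "0 -0.1 0 0 0 0 1" --pt "0 -0.1 0 0 0 0 1" --pt "0 -0.08 0 0 0 0 1" --pt "0 -0.06 0 0 0 0 1" --pt "0 0 0 0 0 0 1"

```text
time: 26.12
tool_pos: [462.7, -244.7, 110.6]
orientation: [-1.574, -0.001, 0.003]
force: [0.2, -1.4, -0.8]
grip_width: 0.333
```

Emit:
carry_out --pt "0 0 0.06 0 0 0 1" --pt "0 0 0.12 0 0 0 1" --pt "0 0 0.17 0 0 0 1" --pt "0 0 0.2 0 0 0 1" --pt "0.01 0 0.2 0 0 0 1" --pt "0.01 0 0.2 0 0 0 1" --pt "0.01 0 0.2 0 0 0 1" --pt "0.01 0 0.2 0 0 0 1"

```text
time: 27.12
tool_pos: [465.7, 105.7, 103.5]
orientation: [-1.572, 0.01, -0.003]
force: [1.2, -0.4, -0.6]
grip_width: 0.332
```

Emit:
carry_out --pt "0.01 0 0.2 0 0 0 1" --pt "0 0 0.2 0 0 0 1" --pt "0 0 0.15 0 0 0 1" --pt "0 0 0.09 0 0 0 1" --pt "0 0 0 0 0 0 1" --pt "0 0 0 0 0 0 1"

```text
time: 27.88
tool_pos: [459.6, 275.4, 97.2]
orientation: [-1.576, 0.021, 0.004]
force: [-0.2, -0.7, -1.8]
grip_width: 0.33
```

Emit:
carry_out --pt "0.045 0 -0.02 0 0 -0.006 1" --pt "0 0 0 0 0 0 1"

```text
time: 28.12
tool_pos: [471.1, 268.4, 96.5]
orientation: [-1.577, 0.002, 0.003]
force: [-0.6, -0.2, -0.8]
grip_width: 0.33
```

Emit:
carry_out --pt "0 0.03 0.01 0.002 0 0 1" --pt "0 0.09 0 0 0 0 1" --pt "0 0.1 0 0 0 0 1" --pt "0 0.08 0 0 0 0 1" --pt "0 0.05 0 0 0 0 1" --pt "0 0.02 0 0 0 0 1" --pt "0 0 0 0 0 0 1"

```text
time: 29.0
tool_pos: [472.4, 269.4, 0.6]
orientation: [-1.569, 0.0, -0.002]
force: [0.3, -0.2, -0.6]
grip_width: 0.334
```

Emit:
carry_out --pt "0 0.02 -0.006 0 0 0 1" --pt "0 0.012 0 0 0 0 1" --pt "0 0.006 0 0 0 0 1" --pt "0 0 0 0 0 0 1"

```text
time: 29.5
tool_pos: [473.5, 268.4, -8.0]
orientation: [-1.567, -0.002, -0.002]
force: [0.1, -0.4, -1.1]
grip_width: 0.334
```

Emit:
carry_out --pt "-0.004 0.005 0 0 0 0 1" --pt "0 0.004 0 0 0 0 1" --pt "0 0 0 0 0 0 1"

```text
time: 29.88
tool_pos: [472.8, 268.9, -9.0]
orientation: [-1.567, -0.003, -0.002]
force: [-0.3, -0.4, -0.7]
grip_width: 0.332
```

Emit:
carry_out --pt "0 0.003 0 0 0 0 1" --pt "0 0 0 0 0 0 1" --pt "0 0 0 0 0 0 0.6" --pt "0 0 0 0 0 0 0.4" --pt "0 0 0 0 0 0 0.2" --pt "0 0 0 0 0 0 0" --pt "0 0 0 0 0 0 0"

```text
time: 30.75
tool_pos: [473.0, 269.2, -9.6]
orientation: [-1.566, -0.003, -0.002]
force: [0.3, -0.0, -0.2]
grip_width: 0.997
```

```bash
python3 look.py side 220 120 130 120 5 s13
```

```text
[472.98643413 269.1429676   -9.55575155]
```

View pics/s13.png

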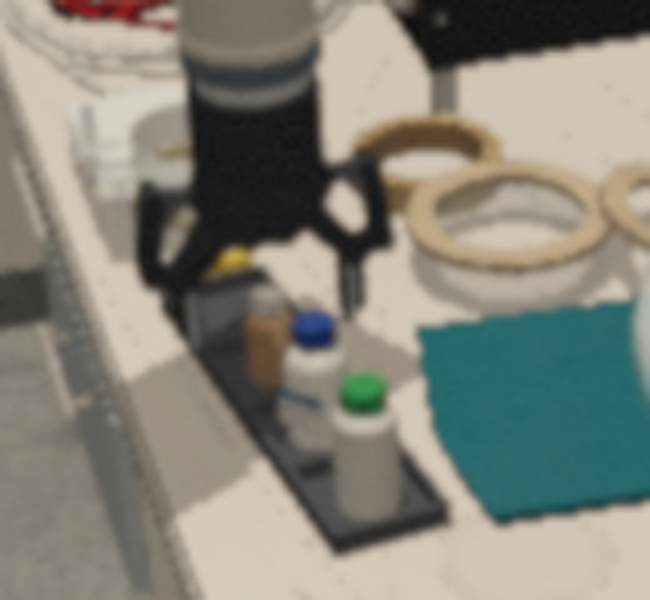

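Tan, blue and green all stand in their pockets (caps at crop (268,300), (313,330) and (362,393)). Last is red at (466.7, -305.7).

Emit:
carry_out --pt "0 -0.08 0 0 0 0 0" --pt "0 -0.14 0 0 0 0 0" --pt "0 -0.14 0 0 0 0 0" --pt "0 -0.09 -0.06 0 0 0 0" --pt "0 0 -0.16 0 0 0 0" --pt "0 0 -0.2 0 0 0 0" --pt "0 0 -0.2 0 0 0 0" --pt "0 0 -0.2 0 0 0 0"

```text
time: 31.8
tool_pos: [473.7, 61.4, 106.4]
orientation: [-1.566, -0.007, 0.005]
force: [0.9, 0.0, -0.1]
grip_width: 0.996
```

Emit:
carry_out --pt "0 0 -0.2 0 0 0 0" --pt "0 0 -0.2 0 0 0 0" --pt "0 0 -0.2 0 0 0 0" --pt "0 0 -0.2 0 0 0 0" --pt "0 0 -0.2 0 0 0 0" --pt "0 0 -0.15 0 0 0 0" --pt "0 0 -0.1 0 0 0 0" --pt "0 0 -0.02 0 0 0 0"

```text
time: 32.8
tool_pos: [474.2, -270.1, 105.8]
orientation: [-1.567, -0.011, 0.0]
force: [-0.7, -0.9, 0.7]
grip_width: 1.003
```

Emit:
carry_out --pt "0 0 0 0 0 0 0"

```text
time: 32.92
tool_pos: [473.9, -269.8, 105.6]
orientation: [-1.566, -0.01, -0.0]
force: [0.2, -0.6, 0.0]
grip_width: 1.001
```

Emit:
carry_out --pt "-0.03 0 -0.08 -0.001 0 0.003 0" --pt "0 0 -0.06 0 0 0 0" --pt "0 0 0 0 0 0 0"

```text
time: 33.3
tool_pos: [466.1, -305.4, 105.5]
orientation: [-1.57, 0.0, 0.002]
force: [-0.0, 0.4, 0.2]
grip_width: 0.999
```

Emit:
carry_out --pt "0 0.06 0 0 0 0 0" --pt "0 0.1 0 0 0 0 0" --pt "0 0.1 0 0 0 0 0" --pt "0 0.08 0 0 0 0 0" --pt "0 0.05 0 0 0 0 0" --pt "0 0.01 0 0 0 0 0" --pt "0 0 0 0 0 0 0"

```text
time: 34.17
tool_pos: [465.1, -302.6, -1.3]
orientation: [-1.568, 0.002, 0.003]
force: [0.1, 1.0, 0.3]
grip_width: 0.998
```

```bash
python3 look.py side 270 240 110 110 5 s14
```

```text
[ 465.19581516 -302.70607473   -1.05684515]
```

View pics/s14.png

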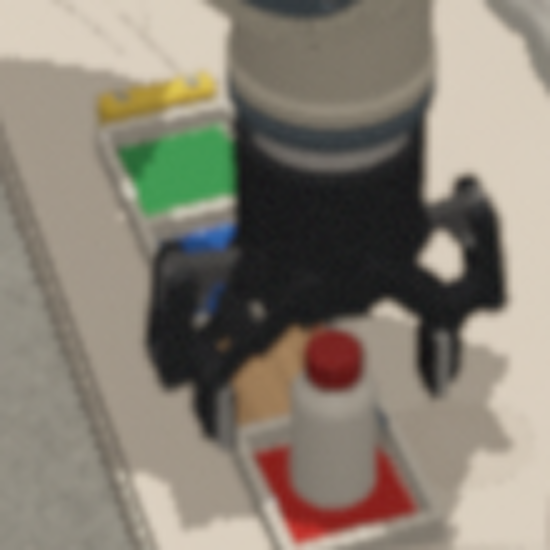

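The jaws straddle the red bottle on its red tile (cap at crop (334,358)). I'll trim y by -3 mm and close.

Emit:
carry_out --pt "0.004 0 -0.012 0 0 0 0" --pt "0 0 0 0 0 0 0.3" --pt "0 0 0 0 0 0 0.5" --pt "0 0 0 0 0 0 0.8" --pt "0 0 0 0 0 0 1" --pt "0 0 0 0 0 0 1" --pt "0 0 0 0 0 0 1"

```text
time: 35.1
tool_pos: [467.6, -306.9, 1.0]
orientation: [-1.57, -0.001, 0.003]
force: [-0.2, -0.6, 0.6]
grip_width: 0.411
```

Emit:
carry_out --pt "0 -0.03 0 0 0 0 1" --pt "0 -0.08 0 0 0 0 1" --pt "0 -0.1 0 0 0 0 1" --pt "0 -0.1 0 0 0 0 1" --pt "0 -0.09 0 0 0 0 1" --pt "0 -0.06 0 0 0 0 1" --pt "0 0 0 0 0 0 1"

```text
time: 35.98
tool_pos: [466.5, -306.3, 120.7]
orientation: [-1.569, 0.0, 0.003]
force: [0.6, 0.2, -0.8]
grip_width: 0.407
```

Emit:
carry_out --pt "0 0 0.06 0 0 0 1" --pt "0 0 0.12 0 0 0 1" --pt "0 0 0.17 0 0 0 1" --pt "0 0 0.2 0 0 0 1" --pt "0 0 0.2 0 0 0 1" --pt "0 0 0.2 0 0 0 1" --pt "0 0 0.2 0 0 0 1" --pt "0 0 0.2 0 0 0 1"

```text
time: 36.98
tool_pos: [458.6, 44.8, 115.0]
orientation: [-1.565, 0.013, -0.003]
force: [0.9, 0.2, -1.4]
grip_width: 0.403
```

Emit:
carry_out --pt "0 0 0.2 0 0 0 1" --pt "0 0 0.2 0 0 0 1" --pt "0 0 0.2 0 0 0 1" --pt "0 0 0.2 0 0 0 1" --pt "0 0 0.15 0 0 0 1" --pt "0 0 0.09 0 0 0 1" --pt "0 0 0 0 0 0 1" --pt "0 0 0 0 0 0 1"

```text
time: 37.98
tool_pos: [445.7, 317.3, 108.2]
orientation: [-1.571, 0.027, 0.006]
force: [-0.5, -0.6, -1.8]
grip_width: 0.406
```

Emit:
carry_out --pt "0.03 0 0.04 0 0 -0.004 1" --pt "0.03 0 0.03 0 0 -0.004 1" --pt "0 0 0 0 0 0 1" --pt "0 0 0 0 0 0 1"

```text
time: 38.48
tool_pos: [461.7, 333.9, 107.5]
orientation: [-1.572, 0.001, 0.003]
force: [-0.3, 0.1, -1.5]
grip_width: 0.406
```

Emit:
carry_out --pt "0 0.04 0.008 0 0 0 1" --pt "0 0.09 0 0 0 0 1" --pt "0 0.1 0 0 0 0 1" --pt "0 0.08 0 0 0 0 1" --pt "0 0.05 0 0 0 0 1" --pt "0 0.02 0 0 0 0 1" --pt "0 0 0 0 0 0 1"

```text
time: 39.35
tool_pos: [461.4, 335.3, 7.8]
orientation: [-1.572, 0.001, 0.002]
force: [-0.4, 0.4, -1.2]
grip_width: 0.405
```

Emit:
carry_out --pt "0 0.016 0 0 0 0 1" --pt "0 0.01 0 0 0 0 1" --pt "0 0.006 0 0 0 0 1" --pt "0 0 0 0 0 0 1"

```text
time: 39.85
tool_pos: [462.5, 336.1, 1.0]
orientation: [-1.57, -0.001, 0.002]
force: [-1.0, 0.8, -1.5]
grip_width: 0.404
```

Emit:
carry_out --pt "0 0.006 0 0 0 0 1" --pt "0 0.004 0 0 0 0 1" --pt "0 0.002 0 0 0 0 1" --pt "0 0 0 0 0 0 1"

```text
time: 40.35
tool_pos: [462.7, 336.3, -0.8]
orientation: [-1.57, -0.002, 0.002]
force: [0.8, -0.5, 0.4]
grip_width: 0.409
```

The height matches contact and the tool no longer carries the weight. Releasing and raising.

Emit:
carry_out --pt "0 0 0 0 0 0 0.5" --pt "0 0 0 0 0 0 0.3" --pt "0 0 0 0 0 0 0.1" --pt "0 0 0 0 0 0 0" --pt "0 0 0 0 0 0 0" --pt "0 -0.06 0 0 0 0 0" --pt "0 -0.12 0 0 0 0 0" --pt "0 -0.15 0 0 0 0 0"

```text
time: 41.35
tool_pos: [461.1, 335.2, 82.7]
orientation: [-1.573, 0.003, 0.002]
force: [0.7, 0.1, 0.6]
grip_width: 1.001
```

Emit:
carry_out --pt "0 -0.15 0 0 0 0 0" --pt "0 -0.1 0.15 0 0 0 0" --pt "0 0 0.2 0 0 0 0" --pt "-0.05 0 0.2 0 0 0 0" --pt "-0.1 0 0.2 0 0 0 0" --pt "-0.1 0 0.15 0 0 0 0" --pt "0 0 0.05 0 0 0 0" --pt "0 0 0 0 0 0 0"

```text
time: 42.35
tool_pos: [399.8, 581.4, 161.7]
orientation: [-1.562, -0.009, -0.001]
force: [-0.5, 0.3, 0.4]
grip_width: 1.0
```

```bash
python3 look.py side 220 120 130 120 5 s15;python3 look.py top 120 205 190 85 4 t15
```

```text
[399.94205964 580.6834818  161.55663028]
[400.29808436 580.01134469 161.37192194]
```

View pics/s15.png

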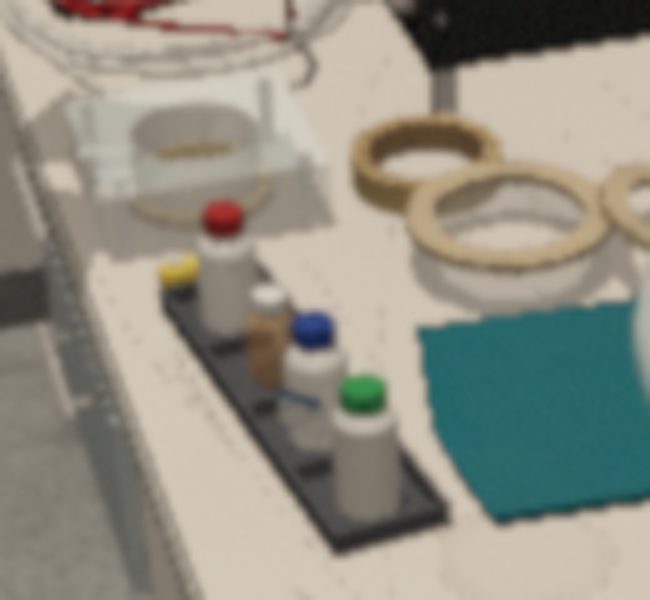

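View pics/t15.png

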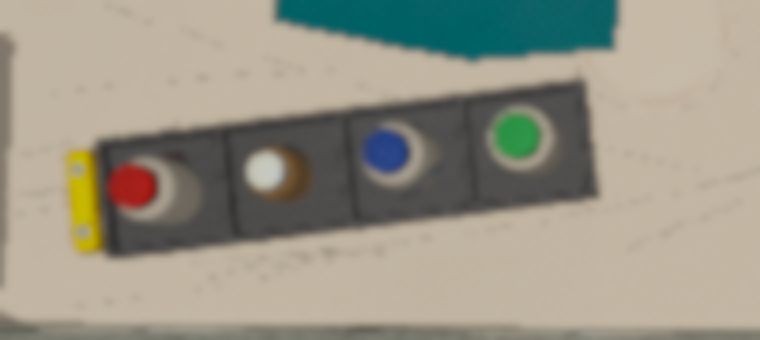

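All four stand upright, one per pocket. From the yellow end the order is red, tan, blue, green. Now the numeric check on the cap centres.

Run:
```python
from h import *
a=np.deg2rad(7.8);c=np.array([476.5,232.5])
T={"red":(132,186),"tan":(264,172),"blue":(385,151),"green":(516,136)}
S={"red":(223,214),"tan":(269,296),"blue":(313,324),"green":(363,387)}
for k in T:
    t=(120+T[k][0]/4,205+T[k][1]/4);s=(220+S[k][0]/5,120+S[k][1]/5)
    X,e=tri(t,s);d=X[:2]-c
    print(k,X,e,"rack x,y",(d@[np.cos(a),np.sin(a)]).round(1),(d@[-np.sin(a),np.cos(a)]).round(1))
```

```text
red [462.4 335.7  78. ] 2.0 rack x,y 0.0 104.2
tan [472.3 269.   58. ] 2.8 rack x,y 0.8 36.7
blue [482.3 198.5  78.8] 1.3 rack x,y 1.1 -34.5
green [491.4 127.3  79.7] 1.8 rack x,y 0.5 -106.2
```

All four are within 2 mm of their pocket centres, and the heights fit bottles seated on the floor, within the measuring error. Handing in.

```bash
python3 -c "
from rig import *
print(hand_in())"
```

```text
the job is handed in; nothing more can be done
None
```

All four bottles now stand in the dark rack in reverse order: red, tan, blue, green, starting from its yellow end. I handed the job in at about 42.5 s of robot time; the hand-in gives no verdict.

- **Final check:** both camera views show every bottle upright, one per pocket. From the cap positions, each is within 2 mm of its pocket centre, measured against the rack pose I got from the images. The cap heights came out 2–4 mm lower than expected, and the two views disagree by 1.3–2.8 mm. I put that down to measuring error.
- **Robot state:** the gripper was open and well clear of everything at hand-in. No tool force reading was above about 2.5 N.
- **Disagreement found:** the finger tips sit about 28 mm higher in the images than the reported TCP. Because of this, my first grasp closed on the green cap. I released it without lifting, went about 30 mm lower, and used that corrected depth for every other grasp and placing.

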